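# Switch on the repair bench in the safe order

## Task

Switch the repair bench on in the safe order: with the fingertips, press the red key on the grey mains box, then the green key on the blue fume extractor, then the yellow key on the black hot-air station, each lightly and all the way down, where it stays. Leave the white key of the preheater up. Do not pick up or push about anything on the bench.

Things in the scene. Friction and masses are not known exactly. Their poses are not given: they have to be found in the camera images.
- mains_box: Mains box: mid-grey box 130 x 120 x 60 mm (x, y, z) with two round sockets (white rings, black inside) on the rear of its top and a RED key on the front of its top. Origin: centre of its underside; x from front to back (front towards the robot, within 0.35 rad), z up. Key centre at x -35 mm, y 0. Fixed. The four machines swap places between starts.
- key_mains_top (a point): Centre of the red key's flat top face, moving with it. Round, 30 mm across, in a 42 mm steel ring. Face 78 mm above the bench when up (up to 1 mm less at the start), 18 mm above the machine's top. Pressed with 3 N, the key slides 10 mm down to a stop and stays wherever it is left; past the stop its cap gives softly, 1.5 N per mm for 5 mm, and springs back.
- key_mains (a joint): Travel of the red mains key, in m: 0 fully up, 0.010 fully down on the stop. It counts as on from 0.006.
- fume_extractor: Fume extractor: blue box 130 x 130 x 120 mm with a round black fan grille on its front, dark slots on the rear of its top and a GREEN key on the front of its top. Origin: centre of its underside; x from front to back (front towards the robot, within 0.35 rad), z up. Key centre at x -35 mm, y 0. Fixed. The four machines swap places between starts.
- key_fume_top (a point): Centre of the green key's flat top face, moving with it. Round, 30 mm across, in a 42 mm steel ring. Face 138 mm above the bench when up (up to 1 mm less at the start), 18 mm above the machine's top. Pressed with 3 N, the key slides 10 mm down to a stop and stays wherever it is left; past the stop its cap gives softly, 1.5 N per mm for 5 mm, and springs back.
- key_fume (a joint): Travel of the green extractor key, in m: 0 fully up, 0.010 fully down on the stop. It counts as on from 0.006.
- hot_air: Hot-air station: near-black box 130 x 120 x 95 mm with a green display and two metal knobs on its front and a YELLOW key on the front of its top. Origin: centre of its underside; x from front to back (front towards the robot, within 0.35 rad), z up. Key centre at x -35 mm, y 0. Fixed. The four machines swap places between starts.
- key_hot_top (a point): Centre of the yellow key's flat top face, moving with it. Round, 30 mm across, in a 42 mm steel ring. Face 113 mm above the bench when up (up to 1 mm less at the start), 18 mm above the machine's top. Pressed with 3 N, the key slides 10 mm down to a stop and stays wherever it is left; past the stop its cap gives softly, 1.5 N per mm for 5 mm, and springs back.
- key_hot (a joint): Travel of the yellow hot-air key, in m: 0 fully up, 0.010 fully down on the stop. It counts as on from 0.006.
- preheater: Board preheater, to be left off: aluminium box 130 x 130 x 60 mm with a black plate with copper bars on the rear of its top and a WHITE key on the front of its top. Origin: centre of its underside; x from front to back (front towards the robot, within 0.35 rad), z up. Key centre at x -35 mm, y 0. Fixed. The four machines swap places between starts.
- key_pre_top (a point): Centre of the white key's flat top face, moving with it. Round, 30 mm across, in a 42 mm steel ring. Face 78 mm above the bench when up (up to 1 mm less at the start), 18 mm above the machine's top. Pressed with 3 N, the key slides 10 mm down to a stop and stays wherever it is left; past the stop its cap gives softly, 1.5 N per mm for 5 mm, and springs back.
- key_pre (a joint): Travel of the white preheater key, in m: 0 fully up, 0.010 fully down on the stop. It counts as on from 0.006.
- board: Bystander: loose green circuit board 70 x 110 mm, 12 mm thick with its parts, flat on the 3 mm blue mat near the robot. Origin: centre of its underside.
- screwdriver: Bystander: loose screwdriver, 160 mm long, orange handle, lying on the blue mat. Origin: underside at mid-length.
- flux_jar: Bystander: loose amber jar, 48 mm across, 50 mm high, white cap. Origin: centre of its underside.
- spool: Bystander: loose solder spool, blue flanges, steel-grey wire, 56 mm across, 40 mm high, standing on its flange. Origin: centre of its underside.
- wash_bottle: Bystander: loose clear to whitish bottle with a pale label, 54 mm across, 110 mm high, red cap, beyond the machines. Origin: centre of its underside.
- screw_tray: Bystander: loose clear divided tray 70 x 120 x 25 mm, beyond the machines. Origin: centre of its underside.
- brush: Bystander: loose brush with a wooden handle, 150 mm long, lying at the left. Origin: underside at mid-length.

How it is judged:
On the way, in this order (a step that is already met when the one before it is completed fails the run):
1. the red mains key is pressed down at least 6 of its 10 mm by the fingers (value of joint key_mains above 0.006 m and contact force between the fingers and mains_box above 0.3 N), for 0.04 s.
2. the green extractor key is pressed down at least 6 of its 10 mm by the fingers (value of joint key_fume above 0.006 m and contact force between the fingers and fume_extractor above 0.3 N), for 0.04 s.
3. the yellow hot-air key is pressed down at least 6 of its 10 mm by the fingers (value of joint key_hot above 0.006 m and contact force between the fingers and hot_air above 0.3 N), for 0.04 s.
At the end, for the whole second after the job is handed in: The red, green and yellow keys are each down by more than 5.5 of their 10 mm, the white key by less than 3.5 mm; every loose thing is at rest, upright as it stood (within 0.3 rad) and within 30 mm of its start (value of joint each of key_mains, key_fume, key_hot above 0.0055 m and value of joint key_pre below 0.0035 m and distance of each of board, screwdriver, flux_jar, spool, wash_bottle, screw_tray, brush from where it was at the start of the episode below 0.03 m and linear speed of each of board, screwdriver, flux_jar, spool, wash_bottle, screw_tray, brush below 0.02 m/s and angle between each of board, flux_jar, spool, wash_bottle, screw_tray's own z axis and vertical below 0.3 rad); the robot touches nothing.
It fails at once if the green extractor key goes down (over 3.5 mm) before the red mains key is on (value of joint key_fume above 0.0035 m and not (value of joint key_mains above 0.0055 m)).
It fails at once if the yellow hot-air key goes down (over 3.5 mm) before the green extractor key is on (value of joint key_hot above 0.0035 m and not (value of joint key_fume above 0.0055 m)).
It fails at once if the white preheater key is pressed (over 3.5 mm) (value of joint key_pre above 0.0035 m).
It fails at once if a machine or its key is pressed harder than 25 N (contact force between anything else and mains_box above 25 N or contact force between anything else and fume_extractor above 25 N or contact force between anything else and hot_air above 25 N or contact force between anything else and preheater above 25 N).
It fails at once if a loose thing is picked up (raised over 20 mm) or pushed about (over 30 mm) (height (world z) of any of board, screwdriver above 0.023 m or height (world z) of any of flux_jar, spool, wash_bottle, screw_tray, brush above 0.02 m or distance of any of board, screwdriver, flux_jar, spool, wash_bottle, screw_tray, brush from where it was at the start of the episode above 0.03 m).
It also fails if it takes over 53 s, if anything falls off the work surface, if the arm or the gripper's body presses on something with over 40 N, if the wrist force passes 120 N, or if a joint passes its speed limit or range.

## Robot

A 6-joint arm with a two-finger parallel gripper is mounted at the origin on the work surface. World frame = base frame: x ahead of the robot, y to its left, z up, the work surface at z = 0. Lengths are in m, angles in rad, forces in N, time in s.
With the tool pointing down it reaches from about 0.4 to 0.825 m from the base axis. Payload 7 kg.
Tool frame: the origin (TCP) lies midway between the tips of the shut fingers; the grasp point (between the pads) lies 19 mm behind it; z points along the fingers, y is the line along which they close (so a half turn about z gives the same grasp; the last joint's range is limited). The gripper opens to 88 mm and grips with 3 to 60 N. Pads are 19 mm wide; open, the fingers measure 130 mm over their backs; the gripper's body (78 mm by 193 mm) begins 47 mm behind the grasp point.
Start: joints at [-1.046, 0.359, 0.012, 0, -1.224, -0.288], TCP at [0.158, -0.656, 0.227] pointing down, gripper open.
Joint ranges: [-3.07, 3.07], [-1.43, 2.12], [-1.02, 1.25], [-3.03, 1.67], [-3.05, -0], [-3.03, 3.03]. Speed limits (rad/s): [2.39, 2.39, 3.01, 3.14, 3.14, 3.14].

## Interface

Orientations are given as [roll, pitch, yaw] about the fixed x, y, z axes, in that order (R = Rz(yaw) Ry(pitch) Rx(roll)).
In Python, from station import get_state, grab_frame, calibration, job_done, boxes_of, regions_of, spot_point gives the robot as it stands. The module is installed in compiled form; this text tells all that it offers.
- The arm moves only by the tool arm_command, never from a script. Its argument "commands" is a list of rows, each an object of numbers: "tx", "ty", "tz": the shift along the tool's x, y, z each as a share of 25 cm, from -1 to 1; "twist": the turn about the tool's z as a share of 180 degrees, from -1 to 1. A call has exactly 8 rows; each row is the pose to reach, as a shift and turn from the pose commanded when the call began, along the tool's axes at that moment, turning the shorter way round; what a row does not reach only later rows make up. A row lasts 1/12 s, in which the tool goes at most 41.7 mm and 7.16 degrees, less where a joint would pass 70% of its speed; a pose out of reach is approached as far as the arm can. A call with a number of a shift or a turn outside -1 to 1 is refused whole. A call with a gripper value outside its range is refused whole. "claw" is the opening, from 0 (shut) to 1 (fully open), set as the call begins (left out, the last holds). The fingers move at their own pace and stop on an object; "grip_force" is the grip in N (left out, the last holds). Time passes only in rows, so rows that repeat a pose let the fingers close, or fill a call up. It gives the time, the measured TCP pose, the force, the opening and the grip force at its end, in the units of the state.
- get_state(): the state, without advancing time (a new reading comes with each control period).
- grab_frame(name): name is "scene" or "top" or "wrist"; returns the picture (384x512x3 uint8, red, green, blue); there is no depth.
- calibration(name): a dict with "camera_matrix" (3x3 intrinsics, pixels), "extrinsics" (4x4, takes a point from camera to world coordinates). Camera axes: x right, y down, z forward; pixel columns grow to the right and rows downward; lengths in m; the calibration is good to about 2 mm. A picture is of the moment at which its call begins: read the wrist's pose just before it. calibration takes no time and is no camera call; for the wrist camera it gives the pose at the moment of the call.
- job_done(): hands the job in; it is judged then, once.
Trained networks look in the newest picture that a camera, given by its name, has taken for a name from the list of things; names that differ only in an ending like _2 or _b are one class to them, and where a whole thing is asked for, a point or a joint stands for the part that bears it (a point fixed in the world has none). Each returns a list of dicts, best first, with "score" (0 to 1); they miss things now and then, are a little off and sometimes report something else, mostly with a low value. They report only what shows in the picture. A call takes as long as a camera call.
- boxes_of(query, camera): "rect" ([left, top, right, bottom] in pixels, round what is visible of it).
- regions_of(query, camera): "region" (384x512 bool, what is visible of it) and "rect" ([left, top, right, bottom] in pixels, round what is visible of it).
- spot_point(query, camera): "uv" ([column, row] in pixels: a listed point, or the origin of a listed thing).
The state is a dict: "t": time; "q": joint angles; "qd": joint speeds; "joint_efforts": joint torques, N m; "eef_pos": TCP position; "ee_rot": TCP orientation; "force": force on the tool from outside, world axes, zero at the start; "moment": the same for the moment, N m; "width": finger opening in m; "gripper_force": force on a finger pad.
Only numpy, scipy, OpenCV 4.12 (cv2) and the standard library are available. Lean on these libraries where they do the work, as an engineer would, in place of code of your own. Each camera call takes 0.05 s, during which the arm holds its last target. There are 200 camera calls.

## Working session

There is one attempt and no reset: what is moved stays moved. The work goes in short steps, Python scripts to look and compute and a tool call to move; the robot and the scene stay as the last step left them, time stands still between calls to the robot, and variables do not carry over. Pictures are saved under pics/ and viewed, at most 10 in all, crops included, and the job is handed in when it is done.

Besides the shell and the picture viewer there is one more tool, called after "Request:" as name(argument=value, ...), one argument or row to a line, values as JSON. arm_command: Moves the arm, as the interface text tells. Shift numbers are shares of 25 cm and turn numbers shares of 180 degrees, none past 1 either way. Its arguments: {"type":"object","properties":{"commands":{"type":"array"},"claw":{"type":"number"},"grip_force":{"type":"number"}},"required":["commands"]}

```bash
mkdir -p pics
cat > h.py <<'E'
import numpy as np, cv2
from station import *
def ray(cam,uv,z):
    c=calibration(cam);K=np.array(c["camera_matrix"]);T=np.array(c["extrinsics"])
    d=T[:3,:3]@np.linalg.inv(K)@[uv[0],uv[1],1.];o=T[:3,3]
    return (o+d*(z-o[2])/d[2])
KEYS=dict(key_mains_top=.078,key_fume_top=.138,key_hot_top=.113,key_pre_top=.078)
def save(cam,n): cv2.imwrite(f"pics/{n}.png",grab_frame(cam)[:,:,::-1])
E
python3 - <<'E'
from h import *
for cam in("top","scene"):
    save(cam,cam+"0")
    for k,z in KEYS.items():
        for r in spot_point(k,cam)[:2]: print(cam,k,np.round(r["score"],2),np.round(r["uv"],1),np.round(ray(cam,r["uv"],z),4))
s=get_state();print(s["t"],s["eef_pos"],s["ee_rot"],s["width"],s["force"])
E
```

```text
top key_mains_top 0.62 [255.4 194.4] [0.5927 0.1141 0.078 ]
top key_fume_top 0.45 [432.4 276.6] [ 0.3876 -0.3289  0.138 ]
top key_hot_top 0.69 [171.5 242.9] [0.4526 0.3238 0.113 ]
top key_pre_top 0.58 [345.4 218.5] [ 0.5349 -0.1261  0.078 ]
top key_pre_top 0.37 [266.7 267.6] [0.3999 0.0785 0.078 ]
scene key_mains_top 0.67 [272.5 185.8] [0.5929 0.1392 0.078 ]
scene key_fume_top 0.41 [ 84.7 169.6] [ 0.3905 -0.3306  0.138 ]
scene key_hot_top 0.65 [308.1 125.2] [0.4489 0.3177 0.113 ]
scene key_pre_top 0.57 [174.  194.1] [ 0.5161 -0.1258  0.078 ]
0.5 [ 0.15835052 -0.6561223   0.22651365] [ 3.14150667e+00 -1.24878882e-05 -2.90473858e+00] 0.08762254524778693 [ 0.34567714 -0.08087329  0.21463172]
```

```bash
cd pics; python3 -c "
import cv2,numpy as np
a=cv2.imread('top0.png');b=cv2.imread('scene0.png')
cv2.imwrite('both.png',cv2.resize(np.vstack([a,b]),(400,600)))"
```

```text
(no output)
```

View pics/top0.png

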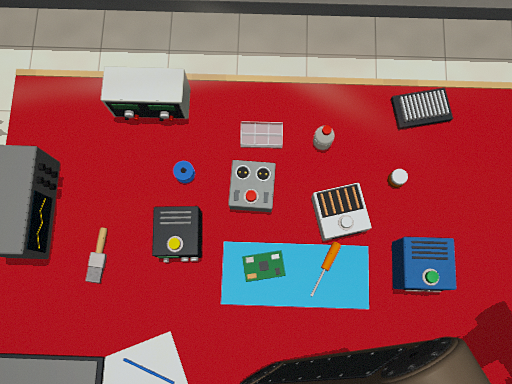

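View pics/scene0.png

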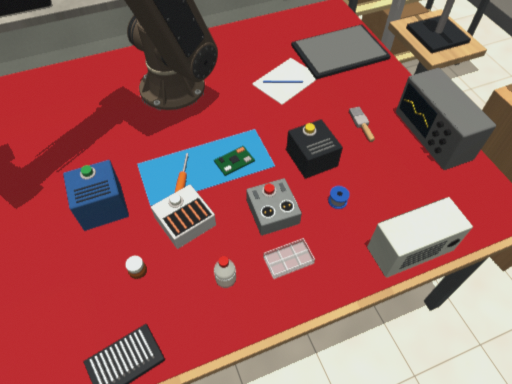

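The top view shows red key at about (250,196), green (431,277), yellow (175,243) and white (346,222). In the scene view they are at (269,188), (87,171), (309,129) and (175,200). I'll refine these with colour centroids.

```bash
cat >> h.py <<'E'
HUE=dict(key_mains_top=(0,6),key_fume_top=(50,85),key_hot_top=(20,33))
def blob(img,k,uv,r=14,smin=110):
    h=cv2.cvtColor(img,cv2.COLOR_RGB2HSV);a,b=HUE[k]
    hh=h[...,0].astype(int)
    if k=="key_mains_top": hh=np.where(hh>170,hh-180,hh);a=-8
    m=((hh>=a)&(hh<=b)&(h[...,1]>smin)&(h[...,2]>80)).astype(np.uint8)
    w=np.zeros_like(m);cv2.circle(w,(int(uv[0]),int(uv[1])),r,1,-1);m&=w
    n,l,st,c=cv2.connectedComponentsWithStats(m)
    i=1+np.argmax(st[1:,4]);return c[i],st[i]
E
python3 - <<'E'
from h import *
P=dict(top=dict(key_mains_top=(250,196),key_fume_top=(431,277),key_hot_top=(175,243)),scene=dict(key_mains_top=(269,188),key_fume_top=(87,171),key_hot_top=(309,129)))
for cam in P:
    im=cv2.cvtColor(cv2.imread(f"pics/{cam}0.png"),cv2.COLOR_BGR2RGB)
    for k,uv in P[cam].items():
        c,s=blob(im,k,uv);print(cam,k,c.round(1),s,ray(cam,c,KEYS[k]-.003).round(4))
c=calibration("wrist");print(np.round(c["extrinsics"],3),c["camera_matrix"])
E
```

```text
top key_mains_top [250.5 195.3] [246 190  10  12  94] [0.5905 0.1271 0.075 ]
top key_fume_top [432.2 276.3] [427 271  12  12 110] [ 0.3884 -0.3293  0.135 ]
top key_hot_top [174.  243.3] [169 238  11  12 104] [0.4521 0.3179 0.11  ]
scene key_mains_top [267.3 182.6] [256 174  24  20 243] [0.5751 0.131  0.075 ]
scene key_fume_top [ 85.9 169.7] [ 81 166  11   9  74] [ 0.3895 -0.3281  0.135 ]
scene key_hot_top [309.4 127.5] [305 123  10  10  83] [0.4565 0.3187 0.11  ]
[[-0.234  0.928  0.291  0.08 ]
 [ 0.972  0.224  0.069 -0.675]
 [-0.001  0.299 -0.954  0.384]
 [ 0.     0.     0.     1.   ]] [[280.05961167   0.         258.1856718 ]
 [  0.         280.05961167 188.29224575]
 [  0.           0.           1.        ]]
```

Top and scene agree to a few mm: red (0.590,0.128), green (0.389,-0.329), yellow (0.453,0.318). Going to red at the current height, fingers shut.

Request:
arm_command(
  commands=[
    {"tx":-0.1,"ty":0.11},
    {"tx":-0.2,"ty":0.22},
    {"tx":-0.3,"ty":0.33},
    {"tx":-0.4,"ty":0.44},
    {"tx":-0.5,"ty":0.55},
    {"tx":-0.6,"ty":0.66},
    {"tx":-0.7,"ty":0.77},
    {"tx":-0.8,"ty":0.88},
  ],
  claw=0,
  grip_force=10,
)

```text
invalid input
```

Request:
arm_command(
  commands=[
    {"tx":-0.1,"ty":0.11},
    {"tx":-0.2,"ty":0.22},
    {"tx":-0.3,"ty":0.33},
    {"tx":-0.4,"ty":0.44},
    {"tx":-0.5,"ty":0.55},
    {"tx":-0.6,"ty":0.66},
    {"tx":-0.7,"ty":0.77},
    {"tx":-0.8,"ty":0.88},
  ],
)

```text
invalid input
```

Request:
arm_command(
  commands=[
    {"tx":-0.1,"ty":0.11},
    {"tx":-0.2,"ty":0.22},
    {"tx":-0.3,"ty":0.33},
    {"tx":-0.4,"ty":0.44},
    {"tx":-0.5,"ty":0.55},
    {"tx":-0.6,"ty":0.66},
    {"tx":-0.7,"ty":0.77},
    {"tx":-0.8,"ty":0.88},
  ],
)

```text
invalid input
```

Request:
arm_command(
  commands=[
    {"tx":-0.1,"ty":0.11,"tz":0,"twist":0},
    {"tx":-0.2,"ty":0.22,"tz":0,"twist":0},
    {"tx":-0.3,"ty":0.33,"tz":0,"twist":0},
    {"tx":-0.4,"ty":0.44,"tz":0,"twist":0},
    {"tx":-0.5,"ty":0.55,"tz":0,"twist":0},
    {"tx":-0.6,"ty":0.66,"tz":0,"twist":0},
    {"tx":-0.7,"ty":0.77,"tz":0,"twist":0},
    {"tx":-0.8,"ty":0.88,"tz":0,"twist":0},
  ],
  claw=0,
  grip_force=10,
)

```text
t: 1.17
eef_pos: [0.3016, -0.3938, 0.2268]
ee_rot: [-3.141, 0.001, -2.905]
force: [0.7, 0.2, 0.5]
width: 0.0399
gripper_force: 0.0
```

Request:
arm_command(
  commands=[
    {"tx":-0.1,"ty":0.11,"tz":0,"twist":0},
    {"tx":-0.2,"ty":0.22,"tz":0,"twist":0},
    {"tx":-0.3,"ty":0.33,"tz":0,"twist":0},
    {"tx":-0.4,"ty":0.44,"tz":0,"twist":0},
    {"tx":-0.5,"ty":0.55,"tz":0,"twist":0},
    {"tx":-0.6,"ty":0.66,"tz":0,"twist":0},
    {"tx":-0.7,"ty":0.77,"tz":0,"twist":0},
    {"tx":-0.8,"ty":0.88,"tz":0,"twist":0},
  ],
)

```text
t: 1.83
eef_pos: [0.4445, -0.1328, 0.2271]
ee_rot: [-3.141, 0.001, -2.905]
force: [0.8, -1.2, 0.7]
width: 0.0004
gripper_force: 0.0
```

Request:
arm_command(
  commands=[
    {"tx":-0.1,"ty":0.1,"tz":0,"twist":0},
    {"tx":-0.2,"ty":0.2,"tz":0,"twist":0},
    {"tx":-0.3,"ty":0.3,"tz":0,"twist":0},
    {"tx":-0.4,"ty":0.4,"tz":0,"twist":0},
    {"tx":-0.5,"ty":0.5,"tz":0,"twist":0},
    {"tx":-0.6,"ty":0.6,"tz":0,"twist":0},
    {"tx":-0.6,"ty":0.65,"tz":0,"twist":0},
    {"tx":-0.6,"ty":0.65,"tz":0,"twist":0},
  ],
)

```text
t: 2.5
eef_pos: [0.552, 0.0611, 0.226]
ee_rot: [3.142, -0.001, -2.902]
force: [-0.5, -0.1, 0.1]
width: 0.0005
gripper_force: 0.0
```

```bash
cat > look.py <<'E'
import sys
from h import *
k,n=sys.argv[1:3]
s=get_state();p=np.array(s["eef_pos"]);print(s["t"],p.round(4),np.round(s["ee_rot"],3),np.round(s["force"],1),s["width"])
save("wrist",n)
for r in spot_point(k,"wrist")[:2]:print(round(r["score"],2),np.round(r["uv"],1),ray("wrist",r["uv"],KEYS[k]).round(4))
c=calibration("wrist");K=np.array(c["camera_matrix"]);T=np.linalg.inv(c["extrinsics"])
q=K@(T@[*p,1])[:3];print("tcp px",q[:2]/q[2])
E
python3 look.py key_mains_top w1
```

```text
2.5 [0.552  0.0611 0.226 ] [ 3.142e+00 -1.000e-03 -2.902e+00] [-0.5 -0.1  0.1] 0.000495213183702121
0.88 [304.6 220.8] [0.5925 0.1249 0.078 ]
tcp px [261.84986348 237.78704871]
```

View pics/w1.png

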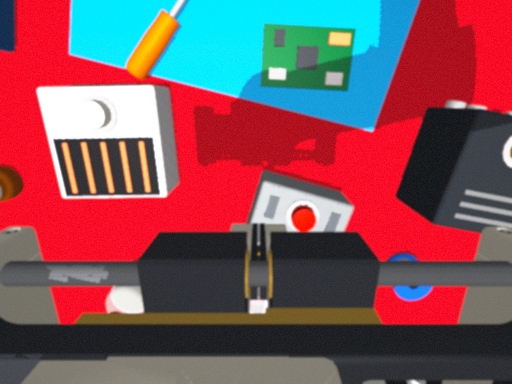

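Red key in the wrist view is at (303,218), giving ≈(0.590,0.125), which agrees with the other views. Moving above it and descending to 0.095.

Request:
arm_command(
  commands=[
    {"tx":-0.1,"ty":0.1,"tz":0,"twist":0},
    {"tx":-0.18,"ty":0.18,"tz":0,"twist":0},
    {"tx":-0.208,"ty":0.212,"tz":0.05,"twist":0},
    {"tx":-0.208,"ty":0.212,"tz":0.18,"twist":0},
    {"tx":-0.208,"ty":0.212,"tz":0.32,"twist":0},
    {"tx":-0.208,"ty":0.212,"tz":0.44,"twist":0},
    {"tx":-0.208,"ty":0.212,"tz":0.52,"twist":0},
    {"tx":-0.208,"ty":0.212,"tz":0.52,"twist":0},
  ],
)

```text
t: 3.27
eef_pos: [0.5865, 0.1198, 0.0919]
ee_rot: [-3.14, -0.008, -2.907]
force: [-1.5, -0.2, -0.0]
width: 0.0004
gripper_force: 0.0
```

```bash
python3 look.py key_mains_top w2
```

```text
3.2667 [0.5865 0.1198 0.0919] [-3.14  -0.008 -2.907] [-1.5 -0.2 -0. ] 0.00035141581881824557
tcp px [257.6969916 228.0721954]
```

View pics/w2.png

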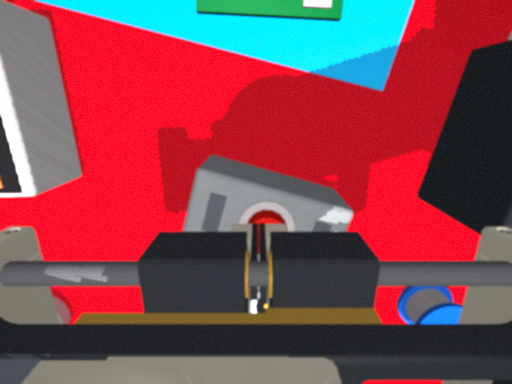

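The key ring is centred at about column 267 against the TCP's 258, so roughly 5 mm towards +y. Letting it settle to separate lag from offset.

Request:
arm_command(
  commands=[
    {"tx":0,"ty":0,"tz":0,"twist":0},
    {"tx":0,"ty":0,"tz":0,"twist":0},
    {"tx":0,"ty":0,"tz":0,"twist":0},
    {"tx":0,"ty":0,"tz":0,"twist":0},
    {"tx":0,"ty":0,"tz":0,"twist":0},
    {"tx":0,"ty":0,"tz":0,"twist":0},
    {"tx":0,"ty":0,"tz":0,"twist":0},
    {"tx":0,"ty":0,"tz":0,"twist":0},
  ],
)

```text
t: 4.03
eef_pos: [0.5897, 0.1223, 0.0966]
ee_rot: [3.142, 0.0, -2.905]
force: [-0.7, 0.3, 0.3]
width: 0.0005
gripper_force: 0.0
```

Request:
arm_command(
  commands=[
    {"tx":-0.003,"ty":0.012,"tz":0.03,"twist":0},
    {"tx":-0.003,"ty":0.012,"tz":0.055,"twist":0},
    {"tx":-0.003,"ty":0.012,"tz":0.075,"twist":0},
    {"tx":-0.003,"ty":0.012,"tz":0.09,"twist":0},
    {"tx":-0.003,"ty":0.012,"tz":0.104,"twist":0},
    {"tx":-0.003,"ty":0.012,"tz":0.116,"twist":0},
    {"tx":-0.003,"ty":0.012,"tz":0.122,"twist":0},
    {"tx":-0.003,"ty":0.012,"tz":0.122,"twist":0},
  ],
)

```text
t: 4.7
eef_pos: [0.5895, 0.1254, 0.0659]
ee_rot: [-3.142, -0.0, -2.905]
force: [-3.5, 2.2, 6.1]
width: 0.0001
gripper_force: 2.8
```

6.1 N at z 0.066 is exactly stop plus 2 mm of cap: red is down. Lifting and going to green.

Request:
arm_command(
  commands=[
    {"tx":0,"ty":0,"tz":-0.06,"twist":0},
    {"tx":0,"ty":0,"tz":-0.2,"twist":0},
    {"tx":0,"ty":0,"tz":-0.35,"twist":0},
    {"tx":0,"ty":0,"tz":-0.5,"twist":0},
    {"tx":0.05,"ty":-0.05,"tz":-0.64,"twist":0},
    {"tx":0.12,"ty":-0.15,"tz":-0.64,"twist":0},
    {"tx":0.2,"ty":-0.25,"tz":-0.64,"twist":0},
    {"tx":0.3,"ty":-0.38,"tz":-0.64,"twist":0},
  ],
)

```text
t: 5.37
eef_pos: [0.5392, 0.0152, 0.2265]
ee_rot: [3.141, 0.002, -2.903]
force: [1.7, -0.8, -0.6]
width: 0.0004
gripper_force: 0.0
```

Request:
arm_command(
  commands=[
    {"tx":0.1,"ty":-0.12,"tz":0,"twist":0},
    {"tx":0.2,"ty":-0.25,"tz":0,"twist":0},
    {"tx":0.3,"ty":-0.37,"tz":0,"twist":0},
    {"tx":0.4,"ty":-0.5,"tz":0,"twist":0},
    {"tx":0.5,"ty":-0.62,"tz":0,"twist":0},
    {"tx":0.6,"ty":-0.72,"tz":0,"twist":0},
    {"tx":0.65,"ty":-0.8,"tz":0,"twist":0},
    {"tx":0.65,"ty":-0.8,"tz":0,"twist":0},
  ],
)

```text
t: 6.03
eef_pos: [0.4262, -0.2201, 0.2261]
ee_rot: [-3.141, -0.0, -2.908]
force: [-1.1, 0.4, 0.3]
width: 0.0002
gripper_force: 0.0
```

```bash
python3 look.py key_fume_top w3
python3 - <<'E'
from h import *
print(regions_of("key_mains","top")[:0]); im=grab_frame("top"); r=spot_point("key_mains_top","top");print(r[:1])
E
```

```text
6.0333 [ 0.4262 -0.2201  0.2261] [-3.141 -0.    -2.908] [-1.1  0.4  0.3] 0.0001745536478325905
0.85 [145.8 128.2] [ 0.3939 -0.3259  0.138 ]
tcp px [255.88648986 233.72982889]
[]
[{'uv': [182.7, 233.2], 'score': 0.71}]
```

View pics/w3.png

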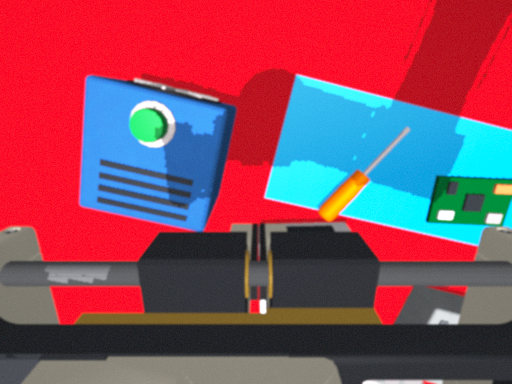

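The green key shows at (148,125), which together with the other views gives (0.390,-0.327). Moving above it.

Request:
arm_command(
  commands=[
    {"tx":0.08,"ty":-0.12,"tz":0,"twist":0},
    {"tx":0.16,"ty":-0.24,"tz":0,"twist":0},
    {"tx":0.22,"ty":-0.35,"tz":0.03,"twist":0},
    {"tx":0.25,"ty":-0.392,"tz":0.1,"twist":0},
    {"tx":0.25,"ty":-0.392,"tz":0.2,"twist":0},
    {"tx":0.25,"ty":-0.392,"tz":0.27,"twist":0},
    {"tx":0.25,"ty":-0.392,"tz":0.27,"twist":0},
    {"tx":0.25,"ty":-0.392,"tz":0.27,"twist":0},
  ],
)

```text
t: 6.95
eef_pos: [0.3904, -0.3264, 0.1582]
ee_rot: [3.141, -0.002, -2.903]
force: [0.1, -0.3, 0.9]
width: 0.0006
gripper_force: 0.0
```

Request:
arm_command(
  commands=[
    {"tx":0,"ty":0,"tz":0,"twist":0},
    {"tx":0,"ty":0,"tz":0,"twist":0},
    {"tx":0,"ty":0,"tz":0,"twist":0},
    {"tx":0,"ty":0,"tz":0,"twist":0},
    {"tx":0,"ty":0,"tz":0,"twist":0},
    {"tx":0,"ty":0,"tz":0,"twist":0},
    {"tx":0,"ty":0,"tz":0,"twist":0},
    {"tx":0,"ty":0,"tz":0,"twist":0},
  ],
)

```text
t: 7.62
eef_pos: [0.3903, -0.3271, 0.1587]
ee_rot: [-3.142, 0.0, -2.905]
force: [0.1, -0.6, -0.3]
width: 0.0009
gripper_force: 0.0
```

```bash
python3 look.py key_fume_top w4
```

```text
7.6167 [ 0.3903 -0.3271  0.1587] [-3.142  0.    -2.905] [ 0.1 -0.6 -0.3] 0.0009117310329686082
0.76 [257.4 225. ] [ 0.3923 -0.3275  0.138 ]
tcp px [258.67371252 236.46739807]
```

View pics/w4.png

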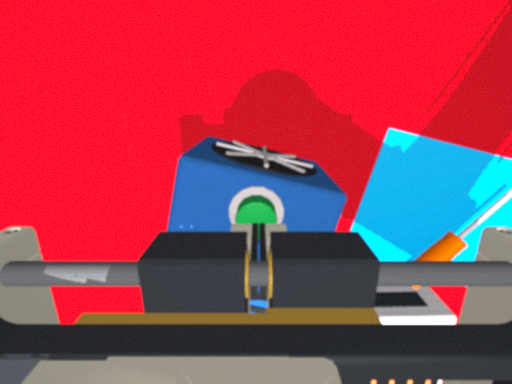

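The key's ring is centred on the fingers (col 257). Pressing to z 0.126.

Request:
arm_command(
  commands=[
    {"tx":0,"ty":0,"tz":0.04,"twist":0},
    {"tx":0,"ty":0,"tz":0.065,"twist":0},
    {"tx":0,"ty":0,"tz":0.085,"twist":0},
    {"tx":0,"ty":0,"tz":0.1,"twist":0},
    {"tx":0,"ty":0,"tz":0.114,"twist":0},
    {"tx":0,"ty":0,"tz":0.126,"twist":0},
    {"tx":0,"ty":0,"tz":0.131,"twist":0},
    {"tx":0,"ty":0,"tz":0.131,"twist":0},
  ],
)

```text
t: 8.38
eef_pos: [0.3899, -0.3269, 0.1257]
ee_rot: [3.141, -0.001, -2.905]
force: [-3.2, 3.1, 6.2]
width: 0.0006
gripper_force: 3.0
```

Green is down (6.2 N at 2 mm past the stop). Lifting and heading to yellow, bowing outward from the base.

Request:
arm_command(
  commands=[
    {"tx":0,"ty":0,"tz":-0.06,"twist":0},
    {"tx":0,"ty":0,"tz":-0.2,"twist":0},
    {"tx":0,"ty":0,"tz":-0.32,"twist":0},
    {"tx":-0.08,"ty":0.02,"tz":-0.4,"twist":0},
    {"tx":-0.2,"ty":0.08,"tz":-0.4,"twist":0},
    {"tx":-0.32,"ty":0.16,"tz":-0.4,"twist":0},
    {"tx":-0.42,"ty":0.27,"tz":-0.4,"twist":0},
    {"tx":-0.5,"ty":0.4,"tz":-0.4,"twist":0},
  ],
)

```text
t: 9.05
eef_pos: [0.4901, -0.1997, 0.2256]
ee_rot: [-3.141, 0.001, -2.906]
force: [0.0, 0.1, -0.4]
width: 0.0006
gripper_force: 0.0
```

Request:
arm_command(
  commands=[
    {"tx":-0.04,"ty":0.13,"tz":0,"twist":0},
    {"tx":-0.08,"ty":0.26,"tz":0,"twist":0},
    {"tx":-0.12,"ty":0.39,"tz":0,"twist":0},
    {"tx":-0.16,"ty":0.52,"tz":0,"twist":0},
    {"tx":-0.2,"ty":0.65,"tz":0,"twist":0},
    {"tx":-0.24,"ty":0.78,"tz":0,"twist":0},
    {"tx":-0.27,"ty":0.9,"tz":0,"twist":0},
    {"tx":-0.3,"ty":1,"tz":0,"twist":0},
  ],
)

```text
t: 9.72
eef_pos: [0.5027, 0.0623, 0.2259]
ee_rot: [3.141, 0.001, -2.904]
force: [0.6, 0.0, 0.0]
width: 0.0004
gripper_force: 0.0
```

Request:
arm_command(
  commands=[
    {"tx":-0.02,"ty":0.13,"tz":0,"twist":0},
    {"tx":-0.03,"ty":0.26,"tz":0,"twist":0},
    {"tx":-0.04,"ty":0.39,"tz":0,"twist":0},
    {"tx":-0.05,"ty":0.5,"tz":0,"twist":0},
    {"tx":-0.05,"ty":0.6,"tz":0,"twist":0},
    {"tx":-0.05,"ty":0.68,"tz":0,"twist":0},
    {"tx":-0.05,"ty":0.7,"tz":0,"twist":0},
    {"tx":-0.05,"ty":0.7,"tz":0,"twist":0},
  ],
)

```text
t: 10.38
eef_pos: [0.4736, 0.2345, 0.2256]
ee_rot: [3.142, 0.0, -2.903]
force: [-0.2, 0.1, 0.3]
width: 0.0007
gripper_force: 0.0
```

```bash
python3 look.py key_hot_top w5
```

```text
10.3833 [0.4736 0.2345 0.2256] [ 3.142  0.    -2.903] [-0.2  0.1  0.3] 0.0006641850318455752
0.91 [341.8 190.6] [0.4603 0.3161 0.113 ]
tcp px [261.24984053 236.61077417]
```

View pics/w5.png

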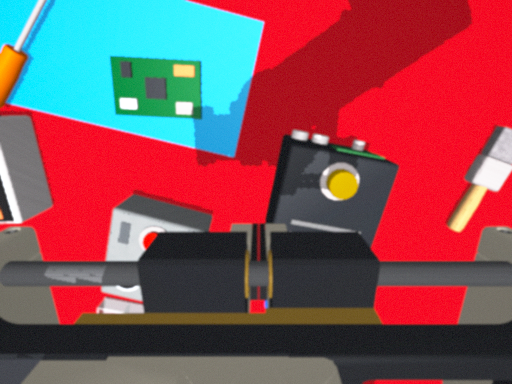

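The yellow key is at (343,184), giving ≈(0.454,0.318), as in the other views. Moving above it.

Request:
arm_command(
  commands=[
    {"tx":0,"ty":0.12,"tz":0,"twist":0},
    {"tx":0,"ty":0.24,"tz":0,"twist":0},
    {"tx":0,"ty":0.34,"tz":0.05,"twist":0},
    {"tx":0,"ty":0.343,"tz":0.15,"twist":0},
    {"tx":0,"ty":0.343,"tz":0.27,"twist":0},
    {"tx":0,"ty":0.343,"tz":0.35,"twist":0},
    {"tx":0,"ty":0.343,"tz":0.37,"twist":0},
    {"tx":0,"ty":0.343,"tz":0.37,"twist":0},
  ],
)

```text
t: 11.15
eef_pos: [0.4535, 0.3149, 0.1321]
ee_rot: [-3.139, -0.002, -2.906]
force: [-0.3, -0.7, 1.3]
width: 0.0002
gripper_force: 0.0
```

Request:
arm_command(
  commands=[
    {"tx":0,"ty":0,"tz":0,"twist":0},
    {"tx":0,"ty":0,"tz":0,"twist":0},
    {"tx":0,"ty":0,"tz":0,"twist":0},
    {"tx":0,"ty":0,"tz":0,"twist":0},
    {"tx":0,"ty":0,"tz":0,"twist":0},
    {"tx":0,"ty":0,"tz":0,"twist":0},
    {"tx":0,"ty":0,"tz":0,"twist":0},
    {"tx":0,"ty":0,"tz":0,"twist":0},
  ],
)

```text
t: 11.82
eef_pos: [0.4536, 0.3166, 0.1335]
ee_rot: [3.141, 0.0, -2.905]
force: [-0.5, 0.6, 0.2]
width: 0.0003
gripper_force: 0.0
```

```bash
python3 look.py key_hot_top w6
```

```text
11.8167 [0.4536 0.3166 0.1335] [ 3.141  0.    -2.905] [-0.5  0.6  0.2] 0.0002637348844096406
0.89 [261.7 225.9] [0.4554 0.3192 0.113 ]
tcp px [258.76342038 236.53063069]
```

View pics/w6.png

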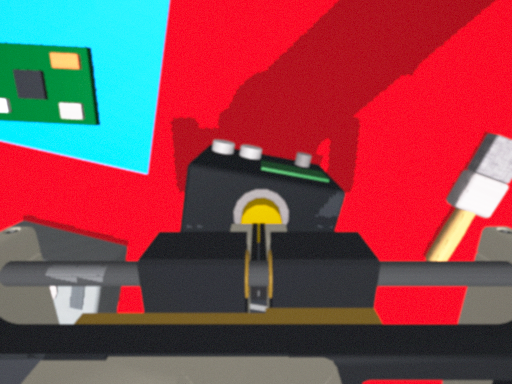

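The yellow key's ring is centred at column 261, within 2 mm. Pressing to z 0.101, then lifting.

Request:
arm_command(
  commands=[
    {"tx":-0.002,"ty":0.006,"tz":0.04,"twist":0},
    {"tx":-0.002,"ty":0.006,"tz":0.065,"twist":0},
    {"tx":-0.002,"ty":0.006,"tz":0.085,"twist":0},
    {"tx":-0.002,"ty":0.006,"tz":0.1,"twist":0},
    {"tx":-0.002,"ty":0.006,"tz":0.114,"twist":0},
    {"tx":-0.002,"ty":0.006,"tz":0.126,"twist":0},
    {"tx":-0.002,"ty":0.006,"tz":0.131,"twist":0},
    {"tx":-0.002,"ty":0.006,"tz":0.131,"twist":0},
  ],
)

```text
t: 12.58
eef_pos: [0.4535, 0.3179, 0.1005]
ee_rot: [-3.141, -0.001, -2.905]
force: [-4.6, -0.6, 5.9]
width: -0.0001
gripper_force: 3.2
```

Request:
arm_command(
  commands=[
    {"tx":0,"ty":0,"tz":-0.06,"twist":0},
    {"tx":0,"ty":0,"tz":-0.18,"twist":0},
    {"tx":0,"ty":0,"tz":-0.3,"twist":0},
    {"tx":0,"ty":0,"tz":-0.42,"twist":0},
    {"tx":0,"ty":0,"tz":-0.5,"twist":0},
    {"tx":0,"ty":0,"tz":-0.5,"twist":0},
    {"tx":0,"ty":0,"tz":-0.5,"twist":0},
    {"tx":0,"ty":0,"tz":-0.5,"twist":0},
  ],
)

```text
t: 13.25
eef_pos: [0.4535, 0.3178, 0.2248]
ee_rot: [-3.141, -0.001, -2.905]
force: [-0.6, -0.4, -1.1]
width: 0.0007
gripper_force: 0.0
```

```bash
python3 -c "
from h import *
save('scene','s1')"
```

```text
(no output)
```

View pics/s1.png

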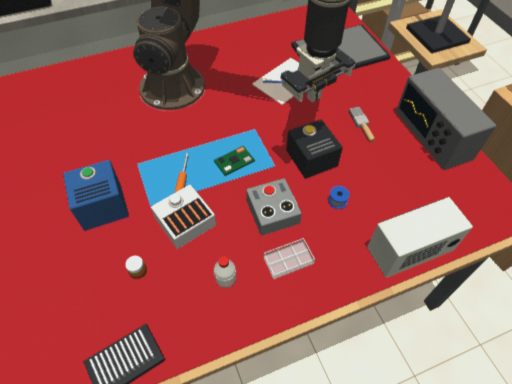

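The scene view shows red (269,189), green (88,173) and yellow (309,130) all down, white (175,200) still up, and everything else where it was. The arm is clear.

```bash
python3 -c "
from station import *
print(job_done())"
```

```text
the job is handed in; nothing more can be done
None
```

I pressed the red, green and yellow keys fully down in that order at about 6 N each, left the white key up, saw nothing moved in the last picture, and handed the job in; no verdict came back.

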